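Scan the chip through the guide bore with a near-field probe

ROBOT

A 6-joint arm with a two-finger parallel gripper is mounted at the origin on the work surface. World frame = base frame: x ahead of the robot, y to its left, z up, the work surface at z = 0. Lengths are in mm, angles in rad, forces in N, time in s.
With the tool pointing down it reaches from about 350 to 725 mm from the base axis. Payload 6 kg.
Tool frame: the origin (TCP) lies midway between the tips of the shut fingers; the grasp point (between the pads) lies 19 mm behind it; z points along the fingers, y is the line along which they close (so a half turn about z gives the same grasp; the last joint's range is limited). The gripper opens to 85 mm and grips with 20 to 120 N. Pads are 22 mm wide; open, the fingers measure 114 mm over their backs; the gripper's body (76 mm by 85 mm) begins 54 mm behind the grasp point. The pads swing forward as they close: fully open they stand 13 mm farther back than shut.
Start: joints at [1.528, 0.04, 0.085, 0, -1.615, -0.334], TCP at [220.741, 557.895, 231.261] pointing down, gripper open.
Joint ranges: [-2.56, 2.56], [-1.29, 2.01], [-1.08, 1.49], [-3.29, 1.98], [-2.81, -0.18], [-2.99, 2.99]. Speed limits (rad/s): [2.57, 2.57, 3.01, 3.14, 3.14, 3.14].

INTERFACE

Orientations are given as a rotation vector (axis times angle).
In Python, from rig import robot gives the robot as it stands. The module is installed in compiled form; this text tells all that it offers.
- The arm moves only by the tool play_rows, never from a script. Its argument "targets" is a list of rows, each a list of 3 entries, a list of its own where there are three numbers: the shift along the world's x, y, z each as a share of 0.03 m, from -1 to 1, then the turn, a rotation vector about the world's x, y, z each as a share of 5 degrees, from -1 to 1, then the closure, from 0 (fully open) to 1 (shut). A call has exactly 8 rows; each row shifts and turns the commanded pose from where the row before left it; what a row does not reach is not made up. A row lasts 1/10 s, in which the tool goes at most 50 mm and 8.59 degrees, less where a joint would pass 70% of its speed; a pose out of reach is approached as far as the arm can. A call with a number of a shift or a turn outside -1 to 1 is refused whole. A call with a gripper value outside its range is refused whole. The fingers move at their own pace and stop on an object; "squeeze" is the grip in N (left out, the last holds). Time passes only in rows, so rows that do not move let the fingers close, or fill a call up. It gives the time, the measured TCP pose, the force, the opening and the grip force at its end, in the units of the state.
- robot.get_obs(): the state, without advancing time (a new reading comes with each control period).
- robot.camera(name): name is "scene" or "top"; returns the picture (384x512x3 uint8, red, green, blue); there is no depth.
- robot.camera_model(name): a dict with "fx", "fy", "cx", "cy" (pixels), "k1" (the pictures are not rectified: a ray, as slopes to the right and down, at radius r is drawn at 1 + k1 r^2 times it, then the intrinsics apply), "rvec" (rotation vector, rad) and "tvec" (3), from world to camera coordinates, as OpenCV has them. Camera axes: x right, y down, z forward; pixel columns grow to the right and rows downward; lengths in mm; the calibration is good to about 2 mm. A picture is of the moment at which its call begins. camera_model takes no time and is no camera call.
- robot.job_done(): hands the job in; it is judged then, once.
The state is a dict: "t": time; "joint_pos": joint angles; "dq": joint speeds; "effort": joint torques, N m; "position": TCP position; "orientation": TCP orientation; "ft_force": force on the tool from outside, world axes, zero at the start; "ft_torque": the same for the moment, N m; "opening": finger opening in mm; "gripper_force": force on a finger pad.
Only numpy, scipy, OpenCV 4.12 (cv2) and the standard library are available. Lean on these libraries where they do the work, as an engineer would, in place of code of your own. Each camera call takes 0.05 s, during which the arm holds its last target. There are 200 camera calls.

TASK

Take the blue-handled near-field probe out of its holder and lower its rod, upright, through the guide hole that lies over the green circuit board (not the one over the bare aluminium blank plate), without the probe touching the guide or the board. Finish while still holding it there in the gripper, steady and centred in the hole, with the tip about 10 mm above the board's black chip (the rod's yellow band is then level with the top of the guide). Leave the other things on the bench alone.

Things in the scene. Friction and masses are not known exactly. Their poses are not given: they have to be found in the camera images.
- probe: Loose upright probe, 0.12 kg. Origin: lower tip of its rod, z up the rod. Steel rod 8 mm diameter, 0 to 85 mm up, yellow band at 41 to 45 mm. Blue square handle 24 x 24 mm (faces square to x and y), 85 to 145 mm up, black end; grip it at mid-height, 115 mm up. At the start the handle's underside rests on the holder's top, tip 10 mm above the bench.
- holder: Fixed black block, 66 x 66 mm, 95 mm high, on a 90 mm square foot plate, with a 15 mm upright bore through its centre in which the probe stands. Origin: centre of its underside, on the bench; z up. Lift the probe straight up by more than 85 mm to clear it.
- fixture: Fixed fixture. Origin: centre of its underside, on the bench; z up. Grey base 150 (x) x 270 (y) x 12 mm; white guide bridge 50 (x) x 270 (y) mm above it on two end posts, underside 55 and top 70 mm above the bench, with two upright 22 mm through holes at y = +60 and -60 mm. Screw heads stand 4 mm above the bridge's ends.
- hole_a (a point): Centre of the mouth of one guide hole (22 mm diameter, 15 mm deep), at the top face of the bridge, 70 mm above the bench; at y = +60 mm of the fixture. z up.
- hole_b (a point): Centre of the mouth of the other guide hole, same size, at the top face of the bridge; at y = -60 mm of the fixture. z up.
- board: Green circuit board 120 (x) x 75 (y) x 2 mm, fixed on the fixture's base under one of the guide holes (which one varies); sticks out before and behind the bridge. Origin: centre of its underside, 12 mm above the bench, exactly below that hole's centre. Black chip 18 x 18 mm at its centre, top 5 mm above the origin.
- chip (a point): Centre of the top of the board's black chip, 17 mm above the bench, on the axis of the guide hole over the board; the tip is to hover about 10 mm above it.
- blank: Bare aluminium blank plate, 120 x 75 x 5 mm, fixed under the other guide hole. Origin: centre of its underside, 12 mm above the bench, below the centre of that hole.
- multimeter: Bystander: red hand multimeter lying on the bench, 150 x 80 x 35 mm. Origin: centre of its underside.
- red_case: Bystander: closed red plastic case, 130 x 100 x 35 mm. Origin: centre of its underside.
- screwdriver: Bystander: screwdriver lying on the bench. Origin: on its underside.
- solder_spool: Bystander: yellow solder spool standing on end, 60 mm diameter, 50 mm high. Origin: centre of its underside.
There are look-alikes about, which are no part of the job. Of the things like the probe, leave any that is orange, turquoise or white; of the rest the smaller one is meant.

How it is judged:
By the outcome, as a careful person would: the job done as asked, in the order asked, and still so for the second after the job is handed in, while the arm keeps its last pose, push and grip.
It also fails if it takes over 45 s, if anything falls off the work surface, if the arm or the gripper's body presses on something with over 40 N, if the wrist force passes 120 N, or if a joint passes its speed limit or range.

## Working session

There is one attempt and no reset: what is moved stays moved. The work goes in short steps, Python scripts to look and compute and a tool call to move; the robot and the scene stay as the last step left them, time stands still between calls to the robot, and variables do not carry over. Pictures are saved under pics/ and viewed, at most 10 in all, crops included, and the job is handed in when it is done.

Besides the shell and the picture viewer there is one more tool, called after "Call:" as name(argument=value, ...) on one line, values as JSON. play_rows: Moves the arm, as the interface text tells. Shift numbers are shares of 0.03 m and turn numbers shares of 5 degrees, none past 1 either way. Its arguments: {"type":"object","properties":{"targets":{"type":"array"},"squeeze":{"type":"number"}},"required":["targets"]}

```bash
mkdir -p pics; python3 - <<'E'
from rig import robot
import cv2
o=robot.get_obs();print(o['t'],o['position'],o['orientation'],o['opening'])
for n in('scene','top'):
    print(robot.camera_model(n)); cv2.imwrite(f'pics/{n}0.png',robot.camera(n)[:,:,::-1])
a=cv2.imread('pics/scene0.png')
E
```

```text
0.0 [220.56399221 557.63272808 230.26012262] [ 3.08428133e+00 -5.87944990e-01 -3.62130029e-04] 85.20476177365134
{'fx': 454.00914922262666, 'fy': 454.00914922262666, 'cx': 253.57729952661668, 'cy': 195.15406071961067, 'k1': -0.03289074679271094, 'rvec': array([ 1.05650698,  2.38392348, -1.05374206]), 'tvec': array([ 399.96687642, -262.56863413, 1679.42078935])}
{'fx': 470.11607927126664, 'fy': 470.11607927126664, 'cx': 248.143195310556, 'cy': 187.2391142311251, 'k1': -0.006051129194360507, 'rvec': array([ 2.12191021, -2.15582526,  0.16214977]), 'tvec': array([  37.92504195,  598.03934444, 1219.32480144])}
```

View pics/scene0.png

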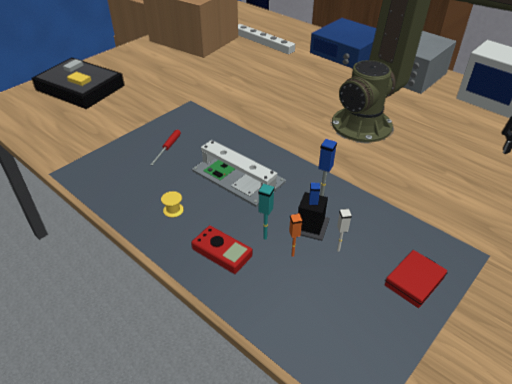

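View pics/top0.png

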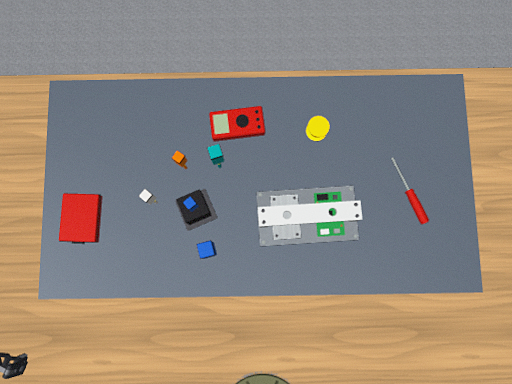

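The top view shows the small blue probe in the black holder at about (190,203), a larger blue look-alike at (206,250), the board hole at about (333,212) and the blank's hole at (287,215). I'll enlarge both areas.

```bash
python3 - <<'E'
import cv2,numpy as np
t=cv2.imread('pics/top0.png');s=cv2.imread('pics/scene0.png')
r=lambda a,f:cv2.resize(a,None,fx=f,fy=f,interpolation=cv2.INTER_CUBIC)
A=r(t[175:265,165:225],6) ;B=r(t[180:250,250:370],6)
C=r(s[135:245,195:345],5)
cv2.imwrite('pics/A.png',A);cv2.imwrite('pics/B.png',B);cv2.imwrite('pics/C.png',C)
E
```

```text
(no output)
```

View pics/A.png

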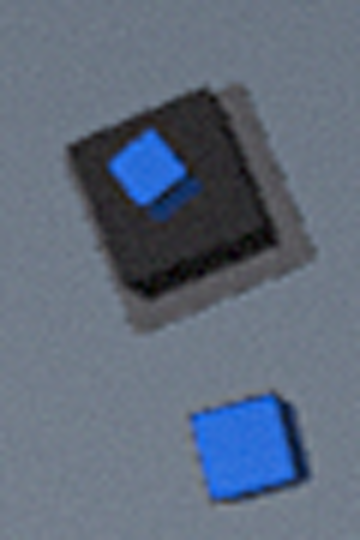

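View pics/B.png

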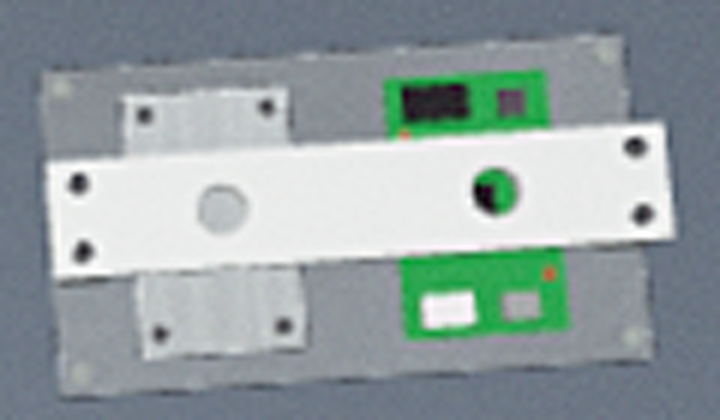

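View pics/C.png

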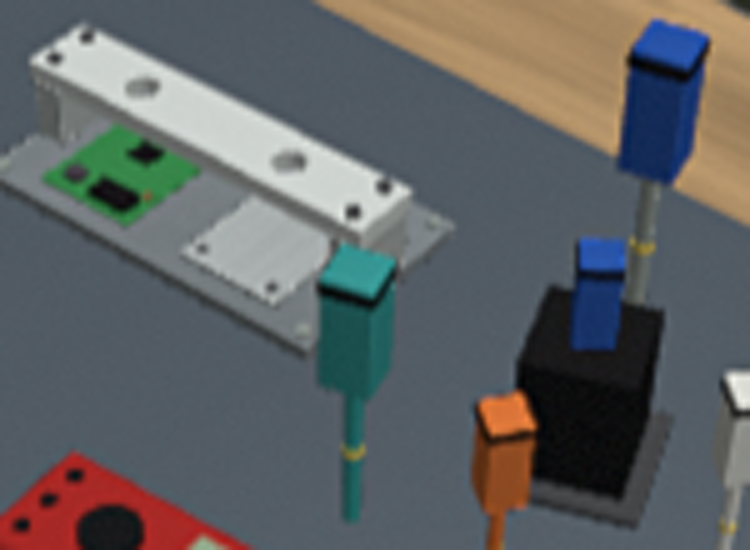

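The crops show the handle top's corners at A (107,165), (150,128), (190,170), (148,208), turned relative to the holder. The hole over the board is at B (496,191) and C (142,87).

```bash
cat >h.py <<'E'
import numpy as np,cv2
from rig import robot
from scipy.optimize import least_squares
M={n:robot.camera_model(n) for n in('scene','top')}
def proj(n,P):
    m=M[n];X=cv2.Rodrigues(m['rvec'])[0]@np.asarray(P,float).reshape(-1,3).T+m['tvec'].reshape(3,1)
    s=X[:2]/X[2];s=s*(1+m['k1']*(s**2).sum(0))
    return (s*m['fx']+np.array([[m['cx']],[m['cy']]])).T
def tri(pt,ps):
    f=lambda P:np.r_[(proj('top',P)-pt).ravel(),(proj('scene',P)-ps).ravel()]
    r=least_squares(f,[500,0,70]);return r.x,r.fun
def atz(n,p,z):return least_squares(lambda q:(proj(n,[*q,z])-p).ravel(),[500,0]).x
E
python3 - <<'E'
from h import *
up=lambda x,y,o,f:(np.array([x,y])+.5)/f-.5+o
A=lambda x,y:up(x,y,np.array([165,175]),6);B=lambda x,y:up(x,y,np.array([250,180]),6);C=lambda x,y:up(x,y,np.array([195,135]),5)
np.set_printoptions(precision=1,suppress=True)
print('handle',tri(A(149,168),C(602,256)))
for nm,b,c in(('board',(496,191),(142,87)),('blank',(222,209),(289,161)),('s1',(83,251),(384,187)),('s2',(78,183),(353,211)),('s3',(643,214),(87,36)),('s4',(635,147),(55,58))):
    print(nm,tri(B(*b),C(*c)),atz('top',B(*b),70),atz('scene',C(*c),70))
q=np.array([atz('top',A(*p),155) for p in((107,165),(150,128),(190,170),(148,208))]);print(q,q.mean(0))
for i in range(4):
    d=q[(i+1)%4]-q[i];print(np.hypot(*d),np.degrees(np.arctan2(d[1],d[0])))
# holder top face
for p in((68,147),(208,90)):print('hold',atz('top',A(*p),95))
q=np.array([atz('top',A(*p),0) for p in((190,413),(275,393),(300,478),(212,502))]);print('big',q.mean(0))
print(atz('top',A(244,447),200))
E
```

```text
handle (array([546.2, 172.9, 152.2]), array([-0.,  0., -0., -0.]))
board (array([ 527.7, -191.5,   68.5]), array([ 0.1, -0.1,  0.2,  0. ])) [ 527.2 -190.9] [ 529.3 -190.7]
blank (array([521.5, -71.4,  69.6]), array([ 0.1, -0.1,  0.1,  0. ])) [521.3 -71.1] [522.1 -71.4]
s1 (array([503.9, -10.3,  72.1]), array([ 0.1, -0.1,  0.2,  0. ])) [503.9 -10.1] [502.2 -12.4]
s2 (array([533.7,  -8.9,  72.6]), array([ 0.1, -0.1,  0.2,  0. ])) [533.7  -8.5] [531.6 -11.4]
s3 (array([ 516. , -254.2,   71.9]), array([ 0. , -0. ,  0.1,  0. ])) [ 516.1 -254.5] [ 514.3 -256.4]
s4 (array([ 545.7, -252.6,   71.1]), array([ 0.1, -0.1,  0.2,  0. ])) [ 545.6 -252.5] [ 545.  -254.2]
[[547.4 189.7]
 [562.4 172.2]
 [544.8 155.8]
 [529.5 172.9]] [546.  172.6]
23.030713701636493 -49.48222587872364
24.026197296289233 -136.964883861664
22.942820182935954 131.85512446834264
24.565380315267063 43.19962749373364
hold [563.1 215.2]
hold [586.9 154.9]
big [436.6 148.5]
[431.2 129.6]
```

```bash
python3 - <<'E'
from h import *
np.set_printoptions(precision=1,suppress=True)
for n,t,s in(('turq',(215,151),(266.3,188)),('orange',(179,157),(296,217.3)),('white',(146,195.5),(345.5,213)),('big',(205.3,249),(329.3,143))):
    print(n,*tri(np.array(t),np.array(s)))
E
```

```text
turq [667.  107.4 184.6] [-0.1  0.1 -0.1 -0. ]
orange [663.1 201.6 141.4] [-0.3  0.2 -0.3 -0. ]
white [566.9 283.3 140. ] [-0.3  0.2 -0.3 -0. ]
big [430.9 129.2 207.4] [-0.2  0.1 -0.3 -0. ]
```

Call:
play_rows(targets=[[[0.68, -0.8, 0], [0, 0, -0.325], 0], [[0.68, -0.8, 0], [0, 0, -0.325], 0], [[0.68, -0.8, 0], [0, 0, -0.325], 0], [[0.68, -0.8, 0], [0, 0, -0.325], 0], [[0.68, -0.8, 0], [0, 0, -0.325], 0], [[0.68, -0.8, 0], [0, 0, -0.325], 0], [[0.68, -0.8, 0], [0, 0, -0.325], 0], [[0.68, -0.8, 0], [0, 0, -0.325], 0]], squeeze=50)

```text
t: 0.9
position: [384.4, 364.7, 230.9]
orientation: [2.999, -0.935, -0.001]
ft_force: [0.7, 0.4, -0.4]
opening: 85.7
gripper_force: 0.0
```

Call:
play_rows(targets=[[[0.68, -0.8, 0], [0, 0, -0.325], 0], [[0.68, -0.8, 0], [0, 0, -0.325], 0], [[0.68, -0.8, 0], [0, 0, -0.325], 0], [[0.68, -0.8, 0], [0, 0, -0.325], 0], [[0.68, -0.8, 0], [0, 0, -0.325], 0], [[0.65, -0.8, 0], [0, 0, -0.325], 0], [[0.6, -0.8, 0], [0, 0, -0.325], 0], [[0.5, -0.6, 0], [0, 0, -0.2], 0]])

```text
t: 1.7
position: [539.1, 178.4, 230.8]
orientation: [2.88, -1.254, -0.001]
ft_force: [-0.9, 0.5, 0.7]
opening: 85.3
gripper_force: 0.0
```

Call:
play_rows(targets=[[[0.25, -0.23, 0], [0, 0, 0], 0], [[0, 0, -0.5], [0, 0, 0], 0], [[0, 0, -0.9], [0, 0, 0], 0], [[0, 0, -0.9], [0, 0, 0], 0], [[0, 0, -0.9], [0, 0, 0], 0], [[0, 0, -0.6], [0, 0, 0], 0], [[0, 0, -0.37], [0, 0, 0], 0], [[0, 0, 0], [0, 0, 0], 0]])

```text
t: 2.5
position: [544.5, 173.2, 103.7]
orientation: [2.879, -1.249, -0.004]
ft_force: [0.6, -0.2, 0.5]
opening: 85.3
gripper_force: 0.0
```

```bash
python3 - <<'E'
from rig import robot
import cv2,numpy as np
f=lambda a:cv2.resize(a,None,fx=5,fy=5,interpolation=cv2.INTER_CUBIC)
t=robot.camera('top')[:,:,::-1];o=robot.get_obs();s=robot.camera('scene')[:,:,::-1]
cv2.imwrite('pics/g1.png',np.hstack([f(t[160:265,155:230]),f(s[150:255,270:350])]))
print(o['position'],o['ft_force'],o['joint_pos'])
E
```

```text
[545.38456634 173.29552081 105.54460362] [ 0.47236086 -1.00874683  0.80282326] [ 6.58221901e-01 -1.02445411e-02 -1.95284922e-01  7.92626254e-05
 -1.38703285e+00  9.37799186e-02]
```

View pics/g1.png

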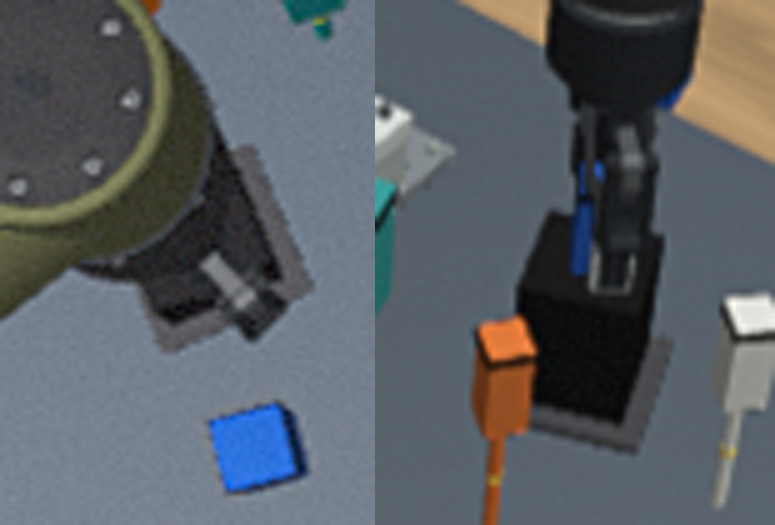

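```bash
python3 - <<'E'
from h import *
d=np.array([np.cos(.749),np.sin(.749)])
for r in(-50,0,50):
    p=proj('scene',[[545.8+r*d[0],173+r*d[1],z] for z in(106,120)]);print(r,((p-[270,150])*5+[375,0]).round())
E
```

```text
-50 [[583. 182.]
 [585. 163.]]
0 [[593. 243.]
 [595. 224.]]
50 [[603. 308.]
 [606. 289.]]
```

The fingers straddle the handle at about (595,225), and everything else is clear. Closing the gripper.

Call:
play_rows(targets=[[[0, 0, 0], [0, 0, 0], 1], [[0, 0, 0], [0, 0, 0], 1], [[0, 0, 0], [0, 0, 0], 1], [[0, 0, 0], [0, 0, 0], 1], [[0, 0, 0], [0, 0, 0], 1], [[0, 0, 0], [0, 0, 0], 1], [[0, 0, 0], [0, 0, 0], 1], [[0, 0, 0], [0, 0, 0], 1]], squeeze=50)

```text
t: 3.4
position: [546.1, 173.1, 106.6]
orientation: [-2.881, 1.252, -0.001]
ft_force: [-0.2, -0.1, 3.1]
opening: 23.4
gripper_force: 49.2
```

Call:
play_rows(targets=[[[0, 0, 0.2], [0, 0, 0], 1], [[0, 0, 0.4], [0, 0, 0], 1], [[0, 0, 0.6], [0, 0, 0], 1], [[0, 0, 0.7], [0, 0, 0], 1], [[0, 0, 0.7], [0, 0, 0], 1], [[0, 0, 0.6], [0, 0, 0], 1], [[0, 0, 0.4], [0, 0, 0], 1], [[0, 0, 0.2], [0, 0, 0], 1]])

```text
t: 4.2
position: [546.2, 173.1, 221.8]
orientation: [-2.88, 1.251, -0.002]
ft_force: [0.2, 0.6, -1.2]
opening: 23.6
gripper_force: 49.0
```

```bash
python3 - <<'E'
from rig import robot
import cv2,numpy as np
s=robot.camera('scene')[:,:,::-1]
cv2.imwrite('pics/l1.png',cv2.resize(s[110:235,250:370],None,fx=4.5,fy=4.5,interpolation=cv2.INTER_CUBIC))
o=robot.get_obs();print(o['position'],o['ft_force'],o['opening'])
E
```

```text
[546.27962662 173.10460881 221.95727688] [-0.27314371  0.06728638 -0.07142211] 23.4236277309848
```

View pics/l1.png

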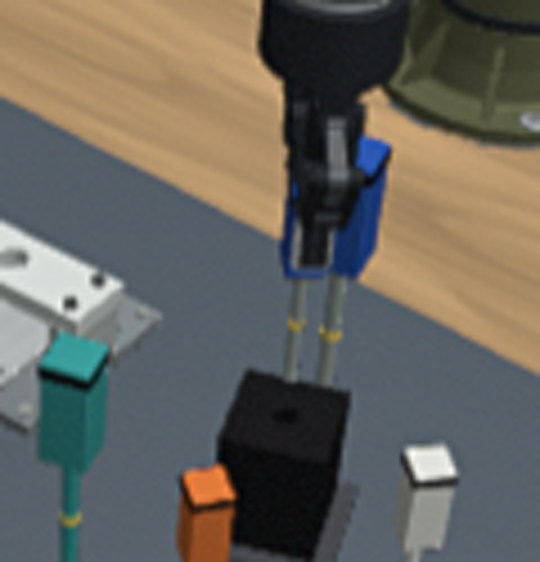

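The probe is lifted clear: its band shows at about (295,325) and the tip at about (291,382), with the empty bore below. Next I check tilt and offset against prediction.

```bash
python3 - <<'E'
from h import *
p=proj('scene',[[546.2,173,z] for z in(125,168,210)]);print(((p-[250,110])*4.5+1.75).round(1))
for z,q in((125,(291,382)),(168.5,(295,325)),(210,(299,278))):
    print(z,atz('scene',(np.array(q)-1.75)/4.5+[250,110],z).round(1))
E
```

```text
[[290.  377.4]
 [296.7 322.3]
 [303.5 265.7]]
125 [549.1 175.8]
168.5 [549.3 174. ]
210 [556.7 177.6]
```

Call:
play_rows(targets=[[[-0.02, -0.3, 0], [0, 0, 0], 1], [[-0.04, -0.6, 0], [0, 0, 0], 1], [[-0.04, -0.86, 0], [0, 0, 0], 1], [[-0.04, -0.86, 0], [0, 0, 0], 1], [[-0.04, -0.86, 0], [0, 0, 0], 1], [[-0.04, -0.86, 0], [0, 0, 0], 1], [[-0.04, -0.86, 0], [0, 0, 0], 1], [[-0.04, -0.86, 0], [0, 0, 0], 1]])

```text
t: 5.05
position: [536.0, -11.2, 219.4]
orientation: [2.88, -1.252, -0.002]
ft_force: [1.0, -0.2, -1.9]
opening: 23.1
gripper_force: 49.0
```

Call:
play_rows(targets=[[[-0.04, -0.86, 0], [0, 0, 0], 1], [[-0.04, -0.86, 0], [0, 0, 0], 1], [[-0.04, -0.86, 0], [0, 0, 0], 1], [[-0.04, -0.86, 0], [0, 0, 0], 1], [[-0.04, -0.86, 0], [0, 0, 0], 1], [[-0.04, -0.86, 0], [0, 0, 0], 1], [[-0.04, -0.6, 0], [0, 0, 0], 1], [[-0.03, -0.32, 0], [0, 0, 0], 1]])

```text
t: 5.85
position: [526.3, -193.5, 219.3]
orientation: [2.879, -1.255, -0.002]
ft_force: [-1.1, 0.1, -1.1]
opening: 23.3
gripper_force: 49.1
```

Call:
play_rows(targets=[[[0, 0, -0.2], [0, 0, 0], 1], [[0, 0, -0.4], [0, 0, 0], 1], [[0, 0, -0.4], [0, 0, 0], 1], [[0, 0, -0.2], [0, 0, 0], 1], [[0, 0, 0], [0, 0, 0], 1], [[0, 0, 0], [0, 0, 0], 1], [[0, 0, 0], [0, 0, 0], 1], [[0, 0, 0], [0, 0, 0], 1]])

```text
t: 6.65
position: [527.9, -191.1, 184.7]
orientation: [-2.881, 1.251, -0.001]
ft_force: [0.2, 0.6, -1.0]
opening: 23.4
gripper_force: 49.0
```

```bash
python3 - <<'E'
from rig import robot
import cv2,numpy as np
S=np.mean([robot.camera('scene')[:,:,::-1] for _ in range(4)],0).astype('uint8')
cv2.imwrite('pics/m1s.png',S)
o=robot.get_obs();print(o['position'],o['orientation'],o['ft_force'],o['joint_pos'])
cv2.imwrite('pics/m1.png',cv2.resize(S[95:195,195:285],None,fx=6,fy=6,interpolation=cv2.INTER_CUBIC))
E
```

```text
[ 527.73894019 -191.21154446  184.35651326] [-2.88134841e+00  1.25182540e+00 -5.14229118e-04] [ 0.13158019  0.75400865 -1.03508321] [ 1.00920965e-02 -6.33000718e-02 -1.02951910e-01  7.99646834e-05
 -1.53082164e+00  7.40992121e-01]
```

View pics/m1.png

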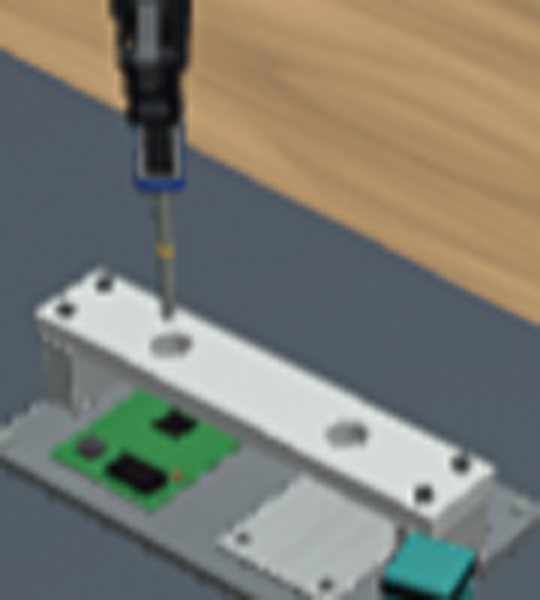

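The rod hangs over the board-side hole: tip at about (168,318), band at (166,252), hole mouth centre at (171,345).

```bash
python3 - <<'E'
from h import *
f=lambda x,y:(np.array([x,y])+.5)/6-.5+[195,95]
for nm,q,z in(('tip',(168,318),88.5),('band',(166,252),131.5),('hbot',(160.5,189),173.5),('hole',(171,345),70)):print(nm,atz('scene',f(*q),z).round(1))
print(((proj('scene',[[527.7,-191.2,z] for z in(70,88.5,131.5,173.5)])-[195,95]+.5)*6-.5).round(1))
# bridge-relative check: screws mean and hole from scene at this image
s=[atz('scene',f(*q),73) for q in((104,285),(66,310),(461,464),(424,494))];print(np.mean(s,0),*s)
E
```

```text
tip [ 530.8 -189.9]
band [ 531.4 -188. ]
hbot [ 535.8 -184.7]
hole [ 529.4 -190.2]
[[172.  342.8]
 [170.4 314.4]
 [166.7 246.5]
 [162.8 177.4]]
[ 526.38359817 -130.53555762] [ 518.39324295 -252.30398635] [ 547.86797866 -250.91082118] [504.66794919 -10.27569156] [534.6052219  -8.6517314]
```

Call:
play_rows(targets=[[[0, 0, -0.1], [0, 0, 0], 1], [[0, 0, -0.3], [0, 0, 0], 1], [[0, 0, -0.4], [0, 0, 0], 1], [[0, 0, -0.4], [0, 0, 0], 1], [[0, 0, -0.4], [0, 0, 0], 1], [[0, 0, -0.2], [0, 0, 0], 1], [[0, 0, -0.1], [0, 0, 0], 1], [[0, 0, 0], [0, 0, 0], 1]])

```text
t: 7.65
position: [527.5, -191.2, 126.8]
orientation: [2.881, -1.252, -0.001]
ft_force: [-0.8, -0.2, -1.0]
opening: 23.4
gripper_force: 49.0
```

```bash
python3 - <<'E'
from rig import robot
import cv2,numpy as np
S=np.mean([robot.camera('scene')[:,:,::-1] for _ in range(6)],0).astype('uint8')
cv2.imwrite('pics/n1s.png',S)
o=robot.get_obs();print(o['position'],o['ft_force'])
cv2.imwrite('pics/n1.png',cv2.resize(S[125:180,195:255],None,fx=10,fy=10,interpolation=cv2.INTER_CUBIC))
E
```

```text
[ 527.9025523  -191.2135629   127.71157383] [-0.40350633  1.34078284 -1.47206433]
```

View pics/n1.png

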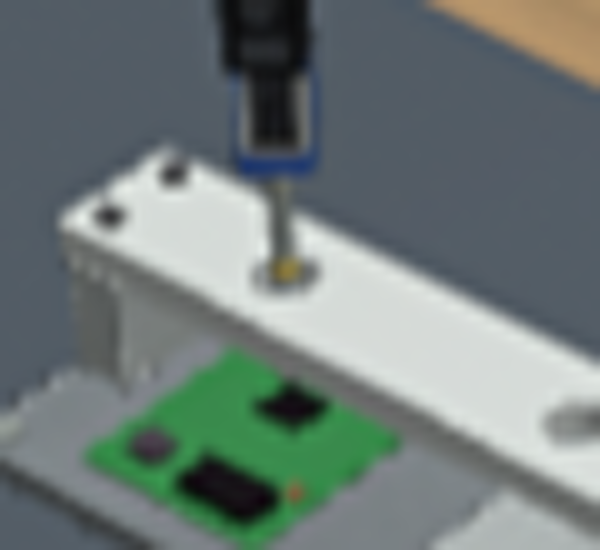

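The rod is inside the board-side hole, with the band at (288,270) and the mouth centre at about (286,274). Net travel puts the tip about 31 mm above the bench, so it needs to go 4 mm lower.

Call:
play_rows(targets=[[[0, 0, -0.07], [0, 0, 0], 1], [[0, 0, -0.06], [0, 0, 0], 1], [[0, 0, 0], [0, 0, 0], 1], [[0, 0, 0], [0, 0, 0], 1], [[0, 0, 0], [0, 0, 0], 1], [[0, 0, 0], [0, 0, 0], 1], [[0, 0, 0], [0, 0, 0], 1], [[0, 0, 0], [0, 0, 0], 1]])

```text
t: 8.75
position: [527.7, -191.2, 123.3]
orientation: [2.881, -1.252, 0.0]
ft_force: [0.3, 0.1, -0.6]
opening: 23.3
gripper_force: 49.0
```

```bash
python3 - <<'E'
from h import *
S=np.mean([robot.camera('scene')[:,:,::-1] for _ in range(8)],0)
P=[];
for _ in range(5):
    o=robot.get_obs();P.append(o['position'])
print(np.mean(P,0),o['ft_force'],o['orientation'])
cv2.imwrite('pics/z1.png',cv2.resize(S[140:165,210:240].astype('uint8'),None,fx=22,fy=22,interpolation=cv2.INTER_CUBIC))
def band(I,a):
    v0,v1,u0,u1=a;c=I[v0:v1,u0:u1].astype(float);w=np.clip((c[:,:,1]+c[:,:,2])/2-c[:,:,0]-35,0,None)
    y,x=np.mgrid[v0:v1,u0:u1];return (w*x).sum()/w.sum(),(w*y).sum()/w.sum()
print('band now',band(S,(146,160,215,232)),'n1',band(cv2.imread('pics/n1s.png'),(146,160,215,232)),'m1',band(cv2.imread('pics/m1s.png'),(130,142,215,232)))
C=-cv2.Rodrigues(M['scene']['rvec'])[0].T@M['scene']['tvec'];d=C[:2]-[527.7,-191.2];d/=np.hypot(*d)
for z in(70,74,131):print(z,proj('scene',[527.7+2.8*d[0],-191.2+2.8*d[1],z]),proj('scene',[527.7,-191.2,z]))
E
```

```text
[ 527.63520198 -191.19468103  123.2551398 ] [-0.17854605  0.14096161 -0.51803369] [ 2.88135254e+00 -1.25173344e+00 -3.53878528e-05]
band now (np.float64(222.72127139364304), np.float64(152.4841075794621)) n1 (np.float64(223.32575757575756), np.float64(151.5)) m1 (np.float64(222.2434210526316), np.float64(136.53947368421052))
70 [[223.27847167 152.24726698]] [[223.24903524 151.71649532]]
74 [[223.22209617 151.23071383]] [[223.19269172 150.70043132]]
131 [[222.39648131 136.32414868]] [[222.36758265 135.80172603]]
```

View pics/z1.png

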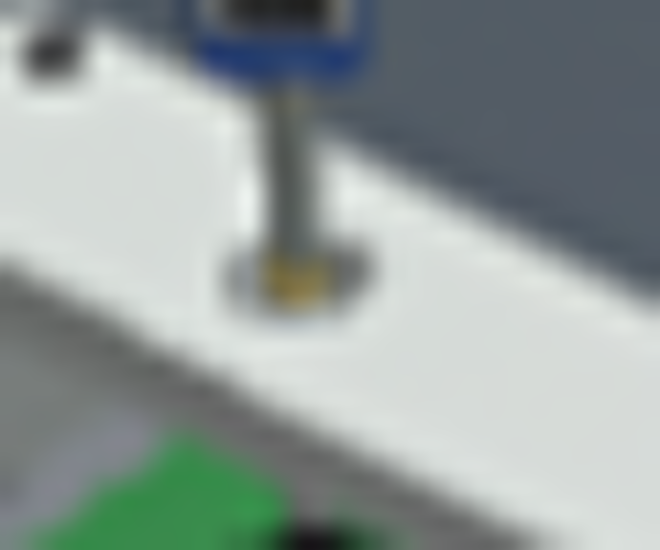

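The rod is centred: the mouth spans x 222–372 and the rod is at 297. The band is at (297,285), level with the guide top, and the contact forces are about zero. Handing in.

```bash
python3 -c "
from rig import robot
print(robot.job_done())"
```

```text
the job is handed in; nothing more can be done
None
```

I handed the job in with the blue-handled probe held upright in the gripper, centred in the guide hole over the green board. By my measurements the tip is about 10 mm above the chip and the yellow band is level with the guide's top. I saw no sign of contact with the guide or board, and the clock was at about 9 s of the 45 s; the hand-in call gave no verdict.

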